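# Slide a culture dish under the inspection lens

## Task

Bring the dish under the lens: press down the blue pad in the middle of the slider to free its brake, keep it pressed while you push the slider smoothly along the rail and gently up against the red stop, then let the pad come up so that the brake holds the slider there. Use the fingertips on the pad only: leave the dish and the vial sitting in their places, and do not touch them, the lens stand or the things round the rail.

Things in the scene. Friction and masses are not known exactly. Their poses are not given: they have to be found in the camera images.
- pad_top (a point): centre of the flat top of the blue release pad in the middle of the slider; x across the rail, y along it towards the red stop, z up. The flat is 36 (x) by 30 (y) mm, 42 mm above the worktop when up; at its two y ends a ridge 4 mm wide and 2.5 mm high carries a fingertip along. The black collar round it (44 by 46 mm) ends 6 mm below the flat, so it stays clear even with the pad fully down.
- pad (a joint): how far the pad is pressed down, m: 0 up (brake on), 0.005 fully down. A spring holds it up: about 7 N to start, 10 N at the bottom; it comes up by itself. Pressed 1.5 mm or more, the brake is free and the slider runs with 1 to 2 N; with the pad up the brake holds about 30 N.
- slider (a joint): travel of the grey slider (plate 80 mm across, 200 mm long, top 29 mm above the worktop) along the rail from where it starts, m, growing towards the red stop. How far the stop is differs from start to start (about 90 to 160 mm). On the far side of the rail stands a pump 170 mm high, its front at least 60 mm from the pad's centre.
- slider_front (a point): middle of the steel strike plate on the slider's leading end, on the face that meets the red stop, 25 mm above the worktop; axes as pad_top. It is 100 mm ahead of the pad's centre.
- stop_face (a point): middle of the face of the red stop that the slider must meet, 25 mm above the worktop; axes as pad_top, so the slider has to travel the distance from slider_front to here along y. The stop is fixed to the saddle of the lens stand, which is clamped on the rail. It must not be rammed: up to 15 N is gentle.
- lens_stand: dark saddle on the rail (84 by 50 mm), post, arm and black loupe; fixed, not to be touched. Origin on the worktop under the saddle; axes as pad_top. The loupe's ring, 50 mm wide, has its centre 67 mm from the origin in -y; the loupe hangs 54 to 94 mm above the worktop. With the slider at the stop the ring's near edge is 39 mm from the pad's centre: keep the hand upright, its narrow side along the rail.
- dish: clear round lidded dish, 65 mm wide, 15 mm high, loose in a shallow ring on the slider's leading half, its near edge 31 mm from the pad's centre; origin at the centre of its underside. Rides along, not to be touched.
- dish_seat (a point): centre of the ring on the slider that the dish sits in, on its floor; moves with the slider
- vial: black-capped sample vial, 30 mm wide, 50 mm high, standing loose in a 12 mm deep well of the white block on the slider's trailing half, which begins 52 mm from the pad's centre; vial top 83 mm above the worktop. Origin at the centre of its underside. Rides along, not to be touched.
- vial_well (a point): centre of the floor of the vial's well; moves with the slider
- cup: clear plastic cup, 73 mm wide, 83 mm high, left of the rail; bystander
- keys: red hex key set, 86 mm long, right of the rail near the front edge; bystander
- bottle: white bottle, 56 mm wide, 118 mm high, behind the rail on the right; bystander
- marker: white and blue marker, 124 mm long, lying behind the rail on the right; bystander
- glue: white glue bottle with a red nozzle, 28 mm wide, 92 mm high, on the left; bystander
- weight: small steel weight, 21 mm wide, on the right; bystander
- tape: roll of clear tape, 68 mm wide, lying between the two pumps; bystander

How it is judged:
By the outcome, as a careful person would: the job done as asked, in the order asked, and still so for the second after the job is handed in, with the robot touching nothing.
It also fails if it takes over 38 s, if anything falls off the work surface, if the arm or the gripper's body presses on something with over 40 N, if the wrist force passes 120 N, or if a joint passes its speed limit or range.

## Robot

A 7-joint arm with a two-finger parallel gripper is mounted at the origin on a cart in front of the work surface, level with it; the furniture and walls round the work are solid. World frame = base frame: x ahead of the robot, y to its left, z up, the work surface at z = 0. Lengths are in m, angles in rad, forces in N, time in s.
With the tool pointing down it reaches from about 0.425 to 0.875 m from the base axis. Payload 8.4 kg.
Tool frame: the origin (TCP) lies at the very end of the fingers, on their centre line; the grasp point (between the pads) lies 19 mm behind it; z points along the fingers, y is the line along which they close (so a half turn about z gives the same grasp; the last joint's range is limited). The gripper opens to 85 mm and grips with 20 to 120 N. Pads are 22 mm wide; open, the fingers measure 114 mm over their backs; the gripper's body (76 mm by 85 mm) begins 54 mm behind the grasp point. The pads swing forward as they close: fully open they stand 13 mm farther back than shut.
Start: joints at [-1.43, 0.333, 0.04, 1.465, -0.013, 1.343, -0.059], TCP at [0.154, 0.631, 0.231] pointing down, gripper open.
Joint ranges: [-2.58, 2.58], [-0.38, 2.09], [-1.3, 1.39], [0.25, 2.4], [-1.5, 4.64], [0.08, 2.09], [-2.65, 2.65]. Speed limits (rad/s): [2.22, 2.22, 2.79, 2.79, 3.14, 3.14, 3.14].

## Interface

Orientations are given as [roll, pitch, yaw] about the fixed x, y, z axes, in that order (R = Rz(yaw) Ry(pitch) Rx(roll)).
In Python, from plant import observe, capture, calibration, finish_job gives the robot as it stands. The module is installed in compiled form; this text tells all that it offers.
- The arm moves only by the shell command python3 -m pendant 'ROWS' [FORCE]. ROWS is JSON, one flat list of numbers, 7 for each row, row after row: the shift along the tool's x, y, z in mm, then the turn, a rotation vector about the tool's x, y, z in degrees, then the gripper command: -1 is shut, 1 is fully open, values between are in proportion. In form: [x, y, z, wx, wy, wz, claw, x, y, z, wx, wy, wz, claw, ...]. A call has 1 to 12 rows; each row is the pose to reach, as a shift and turn from the pose commanded when the call began, along the tool's axes at that moment; what a row does not reach only later rows make up. A row lasts 1/10 s, in which the tool goes at most 50 mm and 8.59 degrees, less where a joint would pass 70% of its speed; a pose out of reach is approached as far as the arm can. A call with a gripper value outside its range is refused whole. The fingers move at their own pace and stop on an object; FORCE is the grip in N (left out, the last holds). Time passes only in rows, so rows that repeat a pose let the fingers close. It gives the time, the measured TCP pose, the force, the opening and the grip force at its end, in the units of the state.
- observe(): the state, without advancing time (a new reading comes with each control period).
- capture(name): name is "scene" or "side" or "wrist"; returns the picture (384x512x3 uint8, red, green, blue); there is no depth.
- calibration(name): a dict with "vertical_fov" (degrees; the focal length in pixels is half the picture's height over the tangent of half this angle, whatever the lens; pixels are square), "cx", "cy" (the principal point, pixels), "extrinsics" (4x4, takes a point from camera to world coordinates); the wrist camera has in their place "tool_from_camera" (4x4, takes a point from camera to tool coordinates, whose origin is the TCP and whose axes are the flange's). Camera axes: x right, y down, z forward; pixel columns grow to the right and rows downward; lengths in m; the calibration is good to about 2 mm. A picture is of the moment at which its call begins: read the wrist's pose just before it. calibration takes no time and is no camera call.
- finish_job(): hands the job in; it is judged then, once.
The state is a dict: "clock": time; "joint_positions": joint angles; "dq": joint speeds; "joint_torque": joint torques, N m; "tool_pos": TCP position; "orientation": TCP orientation; "wrist_force": force on the tool from outside, world axes, zero at the start; "ft_torque": the same for the moment, N m; "width": finger opening in m; "grasp_force": force on a finger pad.
Only numpy, scipy, OpenCV 4.12 (cv2) and the standard library are available. Lean on these libraries where they do the work, as an engineer would, in place of code of your own. Each camera call takes 0.05 s, during which the arm holds its last target. There are 200 camera calls.

## Working session

There is one attempt and no reset: what is moved stays moved. The work goes in short steps, Python scripts to look and compute and a shell command to move; the robot and the scene stay as the last step left them, time stands still between calls to the robot, and variables do not carry over. Pictures are saved under pics/ and viewed, at most 10 in all, crops included, and the job is handed in when it is done.

```bash
mkdir -p pics; python3 - <<'E'
from plant import *
import cv2,numpy as np
np.set_printoptions(precision=4,suppress=True)
print(observe())
for n in("scene","side","wrist"):
    c=calibration(n);print(n,c)
    cv2.imwrite(f"pics/{n}0.png",capture(n)[:,:,::-1])
a=[cv2.imread(f"pics/{n}0.png") for n in("scene","side")]
cv2.imwrite("pics/both0.png",cv2.resize(np.vstack(a),None,fx=.78,fy=.78))
E
```

```text
{'clock': 0.0, 'joint_positions': array([-1.4302,  0.334 ,  0.0399,  1.4663, -0.0134,  1.3433, -0.0585]), 'dq': array([ 0.0015,  0.0003,  0.0002, -0.0014, -0.0001, -0.0003, -0.0007]), 'joint_torque': array([  0.0001, -65.8566,   1.3657, -40.556 ,   0.0168,   0.013 ,
         0.    ]), 'tool_pos': array([0.1543, 0.631 , 0.2304]), 'orientation': array([-3.1399,  0.0001,  2.9018]), 'wrist_force': array([-0.3072, -0.09  ,  0.4825]), 'ft_torque': array([-0.0429, -0.0265, -0.0269]), 'grasp_force': 0.0, 'width': 0.08549474903782359}
scene {'vertical_fov': 52.795815735616166, 'cx': 255.05346800800726, 'cy': 198.99130574354018, 'extrinsics': array([[ 0.6449, -0.5812,  0.4963, -0.1431],
       [-0.7641, -0.5036,  0.4031, -0.5069],
       [ 0.0156, -0.6392, -0.7689,  1.1448],
       [ 0.    ,  0.    ,  0.    ,  1.    ]])}
side {'vertical_fov': 55.13904452620982, 'cx': 252.9112052496091, 'cy': 191.53222442613674, 'extrinsics': array([[-0.8944, -0.2296,  0.3837,  0.0276],
       [-0.447 ,  0.4846, -0.7519,  1.0502],
       [-0.0133, -0.8441, -0.536 ,  0.7728],
       [ 0.    ,  0.    ,  0.    ,  1.    ]])}
wrist {'vertical_fov': 71.49080853247958, 'cx': 251.06353495219378, 'cy': 193.13356054303543, 'tool_from_camera': array([[-0.0003, -0.9562, -0.2928,  0.075 ],
       [ 1.    , -0.0003, -0.0001,  0.0006],
       [ 0.    , -0.2928,  0.9562, -0.1413],
       [ 0.    ,  0.    ,  0.    ,  1.    ]])}
```

View pics/scene0.png

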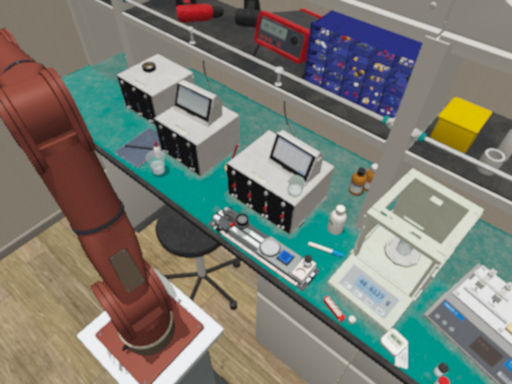

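View pics/side0.png

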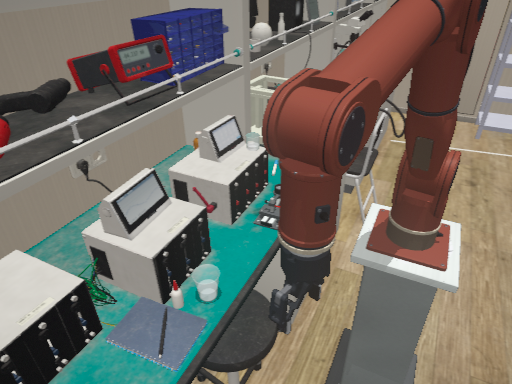

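The scene view shows the slider around (265,248) with the blue pad at about (286,257). The vial block is at about (303,268), and the lens stand is at the left end, around (240,220). In the side view the arm hides most of the rail, near (270,205).

```bash
cat > h.py <<'E'
from plant import *
import cv2,numpy as np
from scipy.spatial.transform import Rotation as R
np.set_printoptions(precision=4,suppress=True)
def cam(n,o=None):
    c=calibration(n); f=192/np.tan(np.radians(c["vertical_fov"]/2))
    if n=="wrist":
        T=np.eye(4);T[:3,:3]=R.from_euler("xyz",o["orientation"]).as_matrix();T[:3,3]=o["tool_pos"]
        E=T@c["tool_from_camera"]
    else:E=c["extrinsics"]
    return f,c["cx"],c["cy"],E
def ray(C,u,v,z):
    f,cx,cy,E=C; d=E[:3,:3]@np.array([(u-cx)/f,(v-cy)/f,1]); p=E[:3,3]
    return p+d*(z-p[2])/d[2]
def proj(C,P):
    f,cx,cy,E=C; q=E[:3,:3].T@(np.array(P)-E[:3,3]); return np.array([cx+f*q[0]/q[2],cy+f*q[1]/q[2]])
E
python3 - <<'E'
from h import *
im=cv2.imread("pics/scene0.png");C=cam("scene")
h=cv2.cvtColor(im,cv2.COLOR_BGR2HSV)
m=cv2.inRange(h,(100,120,80),(125,255,255));m[:200]=0
n,l,s,c=cv2.connectedComponentsWithStats(m)
for i in range(1,n):
    if s[i,4]>5: print(s[i],c[i],ray(C,*c[i],.042))
m=cv2.inRange(h,(0,120,80),(8,255,255))|cv2.inRange(h,(172,120,80),(180,255,255));m[:190]=0;m[:,:200]=0
n,l,s,c=cv2.connectedComponentsWithStats(m)
for i in range(1,n):
    if s[i,4]>3: print("red",s[i],c[i],ray(C,*c[i],.025))
cv2.imwrite("pics/s0c.png",cv2.resize(im[190:310,190:350],None,fx=5,fy=5,interpolation=cv2.INTER_CUBIC))
E
```

```text
[278 250  15  14 123] [284.8455 256.7154] [ 0.4437 -0.163   0.042 ]
[443 301  22  20 101] [454.099  311.3267] [ 0.6252 -0.6657  0.042 ]
[504 359   8  13  68] [508.3235 364.4412] [ 0.5728 -0.8409  0.042 ]
red [248 193   3   5  13] [249. 195.] [0.5798 0.1103 0.025 ]
red [263 206   4   5  15] [264.4667 208.1333] [0.569  0.0256 0.025 ]
red [280 214   4   4  14] [281.5 215.5] [ 0.5831 -0.0429  0.025 ]
red [230 222   5   5  17] [232. 224.] [0.4372 0.0676 0.025 ]
red [324 299  21  22  56] [336.1071 313.1964] [ 0.3965 -0.3962  0.025 ]
red [200 325   3   6   9] [200.7778 327.6667] [ 0.0988 -0.1166  0.025 ]
red [439 376  10   8  63] [443.1746 380.0952] [ 0.4248 -0.7225  0.025 ]
```

View pics/s0c.png

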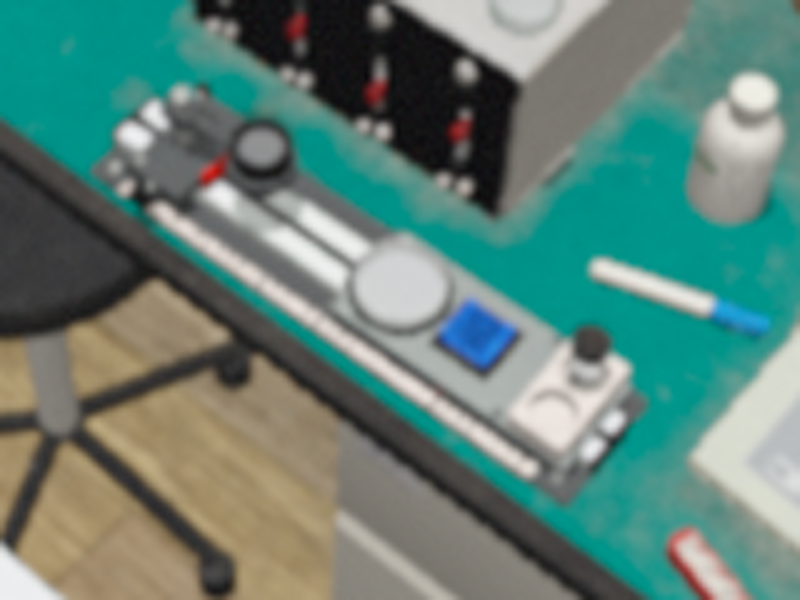

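The enlarged crop shows the pad at scene (285,257) and the red stop at about (232,224). The loupe is at (242,219), with the dish between the pad and the stop and the vial block behind the pad. The rail runs roughly along +y, and the pad is at about (0.444,-0.163). I'll go above it now with the fingers shut, by way of a point at larger radius.

```bash
python3 -m pendant '[-20,-14,-15,0,0,4,-1,-58,-41,-30,0,0,12,-1,-97,-68,-45,0,0,20,-1,-136,-95,-60,0,0,28,-1,-175,-122,-70,0,0,36,-1,-214,-149,-70,0,0,44,-1,-253,-176,-70,0,0,52,-1,-292,-203,-70,0,0,60,-1,-306,-214,-70,0,0,68,-1,-306,-214,-70,0,0,74,-1,-306,-214,-70,0,0,76.3,-1,-306,-214,-70,0,0,76.3,-1]'
```

```text
clock: 1.35
tool_pos: [0.4008, 0.3506, 0.3011]
orientation: [-3.141, 0.0, 1.569]
wrist_force: [0.8, 0.4, -0.1]
width: 0.0002
grasp_force: 0.0
```

```bash
python3 -m pendant '[-20,4,0,0,0,0,-1,-60,8,0,0,0,0,-1,-105,12,0,0,0,0,-1,-150,16,0,0,0,0,-1,-195,20,0,0,0,0,-1,-240,24,0,0,0,0,-1,-285,30,0,0,0,0,-1,-330,36,0,0,0,0,-1,-375,40,0,0,0,0,-1,-420,44,0,0,0,0,-1,-450,44,0,0,0,0,-1,-450,44,0,0,0,0,-1]' && python3 - <<'E'
from h import *
o=observe();C=cam("wrist",o);im=capture("wrist")[:,:,::-1].copy();cv2.imwrite("pics/w1.png",im)
print(o["tool_pos"],o["orientation"],o["joint_positions"],o["wrist_force"])
for P in([.444,-.163,.042],[.444,.06,.025]):print(proj(C,P))
E
```

```text
clock: 2.55
tool_pos: [0.4436, -0.1044, 0.3014]
orientation: [3.141, -0.001, 1.564]
wrist_force: [-0.2, -0.4, 0.0]
width: -0.0
grasp_force: 0.0
[ 0.4436 -0.1044  0.3014] [ 3.1411 -0.0007  1.5642] [-0.8317 -0.2262  0.838   1.832   0.1678  1.4634 -0.0313] [-0.2442 -0.4064  0.0157]
[251.5873 200.0121]
[250.5529  45.0474]
```

View pics/w1.png

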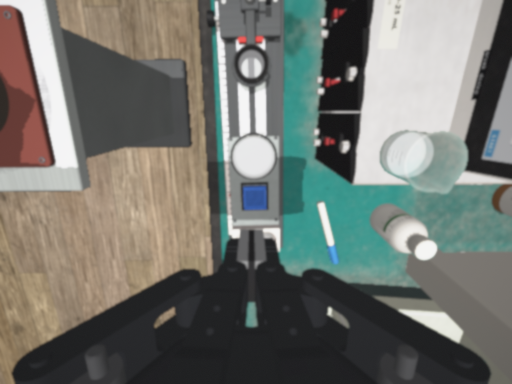

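The wrist view looks straight along the rail: blue pad at (255,196), dish at (254,156), loupe ring at (252,66) and the red stop on both sides of the arm at (249,40). Next I'll measure the pad, the stop and the rail direction.

```bash
cat >> h.py <<'E'
def meas(o,im):
    C=cam("wrist",o);h=cv2.cvtColor(im,cv2.COLOR_BGR2HSV)
    m=cv2.inRange(h,(105,120,60),(125,255,255));m[:,:215]=0;m[:,300:]=0
    n,l,s,c=cv2.connectedComponentsWithStats(m)
    i=1+np.argmax(s[1:,4]);ct=cv2.findContours((l==i).astype(np.uint8),0,2)[0][0]
    b=cv2.boxPoints(cv2.minAreaRect(ct));pad=ray(C,*c[i],.042)
    print("pad px",c[i],s[i],"world",pad);print("corners",np.array([ray(C,*p,.042) for p in b])[:,:2])
    m=cv2.inRange(h,(0,120,80),(8,255,255))|cv2.inRange(h,(172,120,80),(180,255,255));m[:,:225]=0;m[:,280:]=0;m[210:]=0
    n,l,s,c=cv2.connectedComponentsWithStats(m)
    for i in range(1,n):
        if s[i,4]>3:
            x,y,w,hh,a=s[i];print("red",s[i],"lower edge at z .025/.033",ray(C,x+w/2,y+hh-.5,.025),ray(C,x+w/2,y+hh-.5,.033))
    return C,pad
E
python3 - <<'E'
from h import *
# w1 was taken at the present pose
o=observe();im=cv2.imread("pics/w1.png");C,p=meas(o,im)
cr=cv2.resize(im[0:240,200:300],None,fx=2.5,fy=2.5,interpolation=cv2.INTER_CUBIC)
h=cv2.cvtColor(im,cv2.COLOR_BGR2HSV)
# slider side edges / base plate: rail base vs teal mat
m=cv2.inRange(h,(75,120,60),(95,255,255))
L=[];
for v in range(5,215,6):
    r=np.where(m[v,275:312]>0)[0]
    if len(r): L.append(ray(C,275+r[0]-.5,v,0.0)[:2])
L=np.array(L);k=np.polyfit(L[:,1],L[:,0],1);k=np.polyfit(*(L[abs(L[:,0]-np.polyval(k,L[:,1]))<.003].T[::-1]),1);print("right edge x=",k,np.degrees(np.arctan(k[0])))
print(L[::4])
S=capture("scene")[:,:,::-1];Cs=cam("scene")
hs=cv2.cvtColor(S,cv2.COLOR_BGR2HSV);ms=cv2.inRange(hs,(105,120,60),(125,255,255));ms[:230]=0;ms[290:]=0;ms[:,:265]=0;ms[:,305:]=0
q=cv2.moments(ms,True);
if q["m00"]>20: print("scene pad",ray(Cs,q["m10"]/q["m00"],q["m01"]/q["m00"],.042),q["m00"])
cv2.imwrite("pics/w1c.png",cr)
E
```

```text
pad px [254.4575 197.3797] [243 186  24  24 553] world [ 0.4488 -0.1557  0.042 ]
corners [[ 0.431  -0.137 ]
 [ 0.4668 -0.1372]
 [ 0.4673 -0.1753]
 [ 0.4305 -0.1752]]
red [238  37   8   6  44] lower edge at z .025/.033 [0.4317 0.0661 0.025 ] [0.432  0.0643 0.033 ]
red [255  36   8   7  45] lower edge at z .025/.033 [0.4555 0.066  0.025 ] [0.4553 0.0642 0.033 ]
right edge x= [-0.0251  0.4954] -1.4378920444968042
[[ 0.4923  0.1191]
 [ 0.4933  0.089 ]
 [ 0.4946  0.0492]
 [ 0.4942  0.0157]
 [ 0.4953 -0.0195]
 [ 0.4964 -0.0565]
 [ 0.4976 -0.0954]
 [ 0.4989 -0.1365]
 [ 0.5003 -0.1798]]
scene pad [ 0.4442 -0.1627  0.042 ] 127.0
```

View pics/w1c.png

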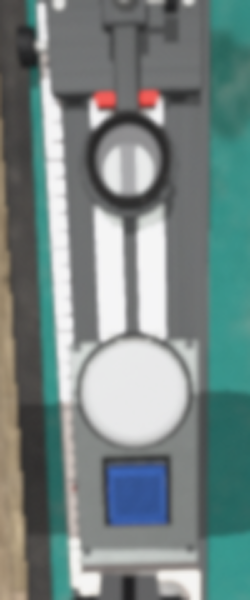

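The crop shows the pad square with its collar and ridges, the slider's front edge beside the dish, and the two red stop faces under the loupe arm at about y 0.065. The rail direction is (-0.024,1), and the travel is about 0.12 m. I'll move over the pad, turn 1.8° to line up, and go down to 0.10 for a close check.

```bash
python3 -m pendant '[-15,2,20,0,0,-0.6,-1,-35,4,50,0,0,-1.2,-1,-51.6,5.5,85,0,0,-1.8,-1,-51.6,5.5,120,0,0,-1.8,-1,-51.6,5.5,155,0,0,-1.8,-1,-51.6,5.5,180,0,0,-1.8,-1,-51.6,5.5,195,0,0,-1.8,-1,-51.6,5.5,200,0,0,-1.8,-1,-51.6,5.5,200,0,0,-1.8,-1,-51.6,5.5,200,0,0,-1.8,-1]' && python3 - <<'E'
from h import *
o=observe();im=capture("wrist")[:,:,::-1].copy();cv2.imwrite("pics/w2.png",im)
print(o["tool_pos"],o["orientation"]);C,p=meas(o,im)
print("tcp px",proj(C,o["tool_pos"]))
S=capture("side")[:,:,::-1];cv2.imwrite("pics/s2.png",S)
E
```

```text
clock: 3.65
tool_pos: [0.4504, -0.1505, 0.102]
orientation: [3.141, -0.0, 1.602]
wrist_force: [0.0, 1.0, 0.1]
width: 0.0002
grasp_force: 0.0
[ 0.4504 -0.1505  0.102 ] [ 3.1409 -0.0001  1.6024]
pad px [247.8606 215.1537] [ 225  197   48   44 1679] world [ 0.4479 -0.1556  0.042 ]
corners [[ 0.4293 -0.1407]
 [ 0.4666 -0.1395]
 [ 0.4686 -0.1772]
 [ 0.4294 -0.1784]]
tcp px [251.2785 245.1643]
```

View pics/w2.png

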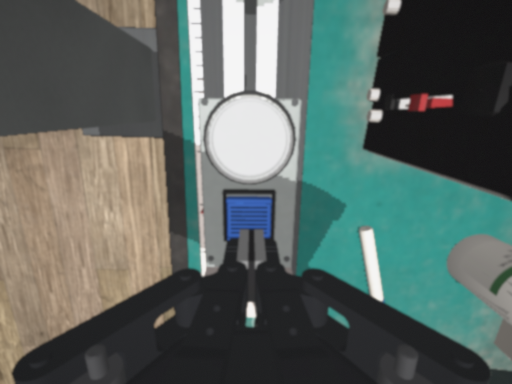

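The close view shows the pad's front half clear of the fingertips. Its front edge is at row 197, its sides are at columns 225–272, the dish is centred at (249,138), and the slider's front edge is near row 98. The fingertips at (251,236) look centred across the pad. I'll cross-check the pad centre along y using the slider's front edge and the dish.

```bash
python3 - <<'E'
from h import *
o=observe();im=cv2.imread("pics/w2.png");C=cam("wrist",o)
u=np.array([-.024,1]);n=np.array([1,.024])
g=cv2.cvtColor(im,cv2.COLOR_BGR2GRAY)
print("front col",g[90:104,215].tolist(),g[90:104,290].tolist())
print("pad col R-B",(im[186:204,247,0].astype(int)-im[186:204,247,2]).tolist(),g[186:204,247].tolist())
print("back",g[255:290,290].tolist())
c=cv2.HoughCircles(cv2.medianBlur(g,3),cv2.HOUGH_GRADIENT,1,100,param1=100,param2=20,minRadius=38,maxRadius=52);print(c)
for uu,vv in((215,97.5),(290,97.5)):print("front->pad",ray(C,uu,vv,.029)[:2]-.1*u)
if c is not None:
  x,y,r=c[0,0];p=ray(C,x,y,.045);print("dish",p[:2],"r",(ray(C,x+r,y,.045)-p)[:2],"->pad",p[:2]-.0635*u)
for v in(196,197,198):print("edge->pad",ray(C,248,v,.0445)[:2]-.019*u)
E
```

```text
front col [107, 106, 106, 106, 106, 106, 108, 122, 154, 188, 208, 214, 213, 206] [106, 105, 106, 105, 105, 105, 107, 114, 135, 162, 184, 196, 200, 200]
pad col R-B [1, 2, 1, 0, 1, 1, 0, 2, 6, 16, 36, 64, 86, 104, 116, 120, 120, 119] [132, 129, 113, 83, 51, 39, 47, 67, 93, 104, 91, 72, 71, 83, 95, 98, 95, 94]
back [125, 122, 117, 112, 112, 115, 118, 120, 121, 120, 120, 119, 116, 113, 112, 112, 112, 107, 91, 65, 42, 36, 34, 36, 36, 34, 35, 35, 35, 35, 35, 35, 35, 34, 33]
[[[249.5 137.5  46.7]]]
front->pad [ 0.4231 -0.1661]
front->pad [ 0.4799 -0.1643]
dish [ 0.4477 -0.0936] r [0.0342 0.0011] ->pad [ 0.4492 -0.1571]
edge->pad [ 0.4483 -0.1577]
edge->pad [ 0.4483 -0.1585]
edge->pad [ 0.4483 -0.1593]
```

```bash
python3 -m pendant '[-3,-1,5,0,0,0,-1,-7,-2,15,0,0,0,-1,-7,-2,28,0,0,0,-1,-7,-2,40,0,0,0,-1,-7,-2,48,0,0,0,-1,-7,-2,52,0,0,0,-1,-7,-2,52,0,0,0,-1,-7,-2,52,0,0,0,-1,-7,-2,52,0,0,0,-1]' && python3 - <<'E'
from h import *
o=observe();im=capture("wrist")[:,:,::-1].copy();cv2.imwrite("pics/w3.png",im[120:300,150:350])
cv2.imwrite("pics/w3.png",cv2.resize(im[60:260,150:350],None,fx=3,fy=3,interpolation=cv2.INTER_CUBIC))
print(o["tool_pos"],o["orientation"],o["wrist_force"],proj(cam("wrist",o),o["tool_pos"]))
C=cam("wrist",o);h=cv2.cvtColor(im,cv2.COLOR_BGR2HSV)
m=cv2.inRange(h,(105,120,60),(125,255,255));v,u=np.where(m[:,180:330]);print("blue",u.min()+180,u.max()+180,v.min(),v.max())
print("expected ridge front edge, sides",proj(C,[.448,-.1385,.0445]),proj(C,[.4305,-.1575,.042]),proj(C,[.4665,-.1575,.042]))
E
```

```text
clock: 4.65
tool_pos: [0.4485, -0.1579, 0.0498]
orientation: [3.141, -0.0, 1.601]
wrist_force: [-0.4, 0.4, 0.4]
width: -0.0
grasp_force: 0.0
[ 0.4485 -0.1579  0.0498] [ 3.1407 -0.0001  1.6015] [-0.4209  0.3903  0.4215] [251.2783 245.1646]
blue 221 282 211 255
expected ridge front edge, sides [251.3879 211.0449] [222.0384 237.6662] [280.388  239.2542]
```

View pics/w3.png

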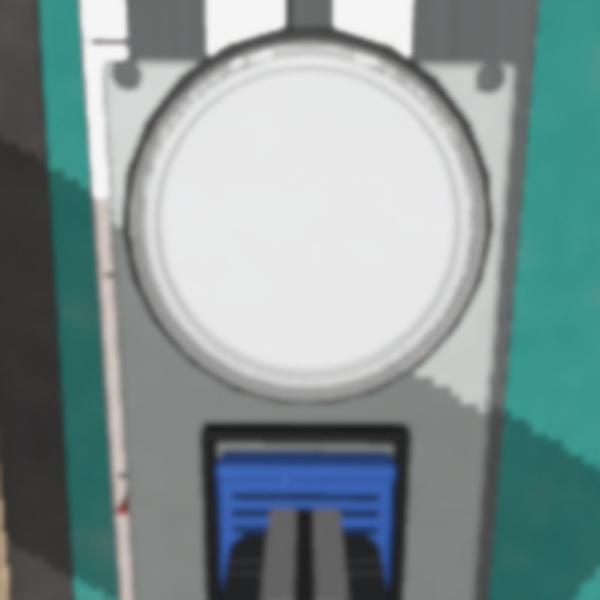

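The blue front edge sits at row 211, as expected, and the fingertips are centred on the pad between its ridges. Pressing down now.

```bash
python3 -m pendant '[0,0,4,0,0,0,-1,0,0,7,0,0,0,-1,0,0,9,0,0,0,-1,0,0,10.5,0,0,0,-1,0,0,11.5,0,0,0,-1,0,0,12,0,0,0,-1,0,0,12,0,0,0,-1,0,0,12,0,0,0,-1]'
```

```text
clock: 5.5
tool_pos: [0.4484, -0.158, 0.0376]
orientation: [3.141, -0.0, 1.601]
wrist_force: [-2.3, 1.4, 9.0]
width: 0.0001
grasp_force: 4.6
```

```bash
python3 -m pendant '[1,0,0,0,0,0,-1,4,0,0,0,0,0,-1,9,0,0,0,0,0,-1,15,0,0,0,0,0,-1,21.5,0,0,0,0,0,-1,28,0.2,0,0,0,0,-1,34.5,0.2,0,0,0,0,-1,40,0.2,0,0,0,0,-1,44.5,0.3,0,0,0,0,-1,47.5,0.3,0,0,0,0,-1,49.5,0.3,0,0,0,0,-1,50,0.3,0,0,0,0,-1]' && python3 - <<'E'
from h import *
o=observe();im=capture("wrist")[:,:,::-1].copy()
print(o["wrist_force"])
cv2.imwrite("pics/w4.png",im);C=cam("wrist",o)
h=cv2.cvtColor(im,cv2.COLOR_BGR2HSV)
m=cv2.inRange(h,(105,120,60),(125,255,255));v,u=np.where(m[:,180:330]);print("blue",u.min()+180,u.max()+180,v.min(),v.max())
g=cv2.cvtColor(im,cv2.COLOR_BGR2GRAY)
c=cv2.HoughCircles(cv2.medianBlur(g,3),cv2.HOUGH_GRADIENT,1,100,param1=100,param2=20,minRadius=45,maxRadius=70);print(c)
m=cv2.inRange(h,(0,120,80),(8,255,255))|cv2.inRange(h,(172,120,80),(180,255,255));m[:,:200]=0;m[:,310:]=0;m[210:]=0
n,l,s,c=cv2.connectedComponentsWithStats(m)
for i in range(1,n):
    if s[i,4]>8:
        x,y,w,hh,a=s[i];print(s[i],ray(C,x+w/2,y+hh-.5,.025),ray(C,x+w/2,y+hh-.5,.033))
E
```

```text
clock: 6.7
tool_pos: [0.4473, -0.1082, 0.0377]
orientation: [3.141, 0.0, 1.601]
wrist_force: [-1.6, -1.3, 9.3]
width: -0.0003
grasp_force: 4.6
[-1.6251 -1.3146  9.2888]
blue 219 284 215 260
[[[252.5 135.5  59.1]]]
```

View pics/w4.png

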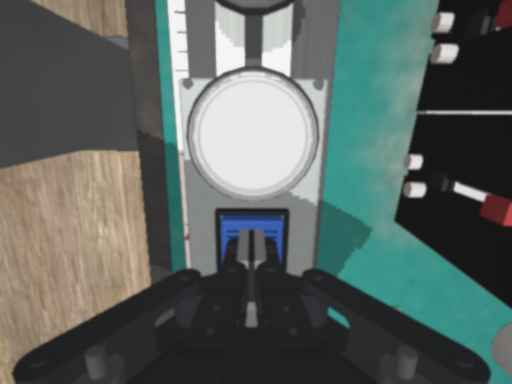

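The slider rode along without slipping: the pad edge stays at row 215 and the dish is seated at (252,135). The loupe is just coming in at the top, at (253,5). Next I'll go most of the remaining way, then creep.

```bash
python3 -m pendant '[1,0,0,0,0,0,-1,4,0,0,0,0,0,-1,9,0,0,0,0,0,-1,15,0.1,0,0,0,0,-1,22,0.1,0,0,0,0,-1,29,0.2,0,0,0,0,-1,36,0.2,0,0,0,0,-1,43,0.2,0,0,0,0,-1,49,0.3,0,0,0,0,-1,53,0.3,0,0,0,0,-1,55.5,0.3,0,0,0,0,-1,56,0.3,0,0,0,0,-1]' && python3 - <<'E'
from h import *
o=observe();im=capture("wrist")[:,:,::-1].copy();C=cam("wrist",o)
print(o["tool_pos"],o["wrist_force"])
cv2.imwrite("pics/w5.png",cv2.resize(im[0:280,130:370],None,fx=2.14,fy=2.14));
h=cv2.cvtColor(im,cv2.COLOR_BGR2HSV)
m=cv2.inRange(h,(105,120,60),(125,255,255));v,u=np.where(m[:,180:330]);print("blue",u.min()+180,u.max()+180,v.min(),v.max())
m=cv2.inRange(h,(0,120,80),(8,255,255))|cv2.inRange(h,(172,120,80),(180,255,255));m[:,:200]=0;m[:,310:]=0;m[210:]=0
n,l,s,c=cv2.connectedComponentsWithStats(m)
for i in range(1,n):
    if s[i,4]>8:
        x,y,w,hh,a=s[i];print(s[i],ray(C,x+w/2,y+hh-.5,.025),ray(C,x+w/2,y+hh-.5,.033))
E
```

```text
clock: 7.95
tool_pos: [0.446, -0.0519, 0.0377]
orientation: [3.141, 0.0, 1.602]
wrist_force: [-2.3, -2.0, 9.0]
width: -0.0
grasp_force: 4.6
[ 0.446  -0.0519  0.0377] [-2.3265 -1.9559  9.0048]
blue 220 284 215 260
[217  12  22  22 368] [0.4306 0.061  0.025 ] [0.4313 0.0591 0.033 ]
[271  12  20  21 339] [0.4577 0.0623 0.025 ] [0.4569 0.0603 0.033 ]
```

View pics/w5.png

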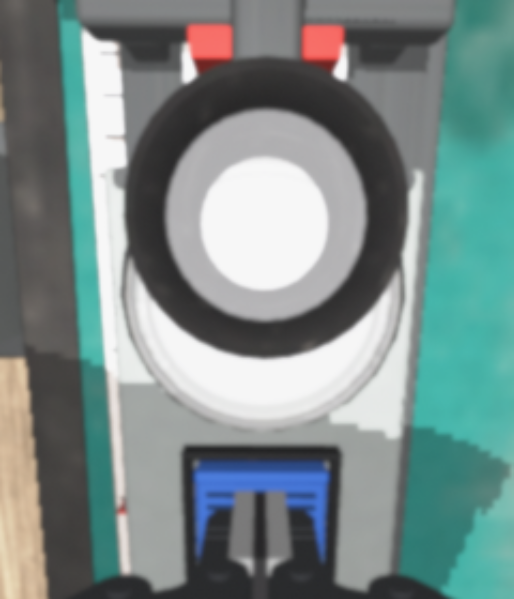

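The loupe is now over the dish at crop (265,220), and the red stop is at crop (212,45) and (323,45). Roughly 12–18 mm remain, so I'll creep from here.

```bash
python3 -m pendant '[0.7,0,0,0,0,0,-1,1.7,0,0,0,0,0,-1,2.7,0,0,0,0,0,-1,3.7,0,0,0,0,0,-1,4.7,0,0,0,0,0,-1,5.7,0,0,0,0,0,-1,6.7,0,0,0,0,0,-1,7.7,0,0,0,0,0,-1,8.7,0,0,0,0,0,-1,9.5,0,0,0,0,0,-1,10,0,0,0,0,0,-1]'
```

```text
clock: 9.1
tool_pos: [0.4457, -0.0423, 0.0377]
orientation: [3.141, 0.0, 1.601]
wrist_force: [-1.2, -1.4, 8.5]
width: 0.0001
grasp_force: 4.6
```

```bash
python3 -m pendant '[0.4,0,0,0,0,0,-1,0.8,0,0,0,0,0,-1,1.2,0,0,0,0,0,-1,1.6,0,0,0,0,0,-1,2,0,0,0,0,0,-1]'
```

```text
clock: 9.6
tool_pos: [0.4457, -0.0403, 0.0377]
orientation: [3.141, 0.0, 1.601]
wrist_force: [-1.4, -1.8, 9.6]
width: -0.0002
grasp_force: 4.6
```

```bash
python3 -m pendant '[0.4,0,0,0,0,0,-1,0.8,0,0,0,0,0,-1,1.2,0,0,0,0,0,-1,1.6,0,0,0,0,0,-1,2,0,0,0,0,0,-1]'
```

```text
clock: 10.1
tool_pos: [0.4456, -0.0383, 0.0377]
orientation: [3.141, 0.0, 1.601]
wrist_force: [-2.0, -1.7, 8.4]
width: -0.0001
grasp_force: 4.6
```

```bash
python3 - <<'E'
from h import *
o=observe();im=capture("wrist")[:,:,::-1].copy();C=cam("wrist",o)
print(o["tool_pos"],o["wrist_force"])
cv2.imwrite("pics/w6.png",cv2.resize(im[0:280,130:370],None,fx=2.14,fy=2.14));
h=cv2.cvtColor(im,cv2.COLOR_BGR2HSV)
m=cv2.inRange(h,(105,120,60),(125,255,255));v,u=np.where(m[:,180:330]);print("blue",u.min()+180,u.max()+180,v.min(),v.max())
for z in(.025,.029):print(proj(C,[.445,o["tool_pos"][1]+.1,z]))
E
```

```text
[ 0.4456 -0.0383  0.0377] [-1.9535 -1.6877  8.3987]
blue 220 284 215 260
[255.7636  62.388 ]
[255.9008  61.0134]
```

View pics/w6.png

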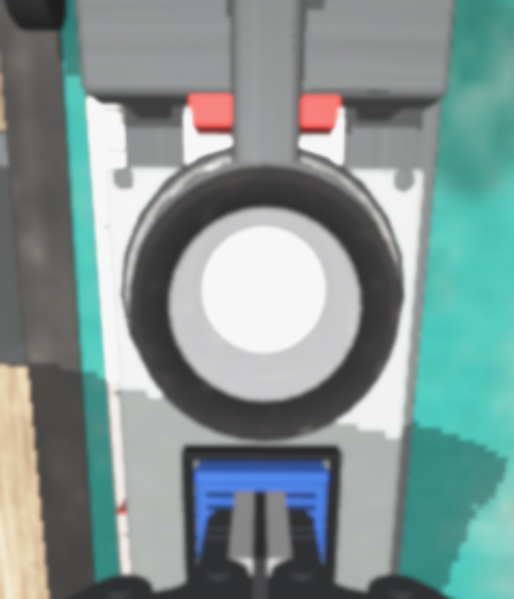

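In the crop, the red stop's lower edge is at row 130 and the slider plate's front edge is at row 168. The gap is still open by up to about 11 mm, so I'll keep creeping and watch the force.

```bash
python3 -m pendant '[0.4,0,0,0,0,0,-1,0.8,0,0,0,0,0,-1,1.2,0,0,0,0,0,-1,1.6,0,0,0,0,0,-1,2,0,0,0,0,0,-1]'
```

```text
clock: 10.65
tool_pos: [0.4456, -0.0363, 0.0377]
orientation: [3.141, 0.0, 1.601]
wrist_force: [-1.8, -1.0, 8.5]
width: -0.0005
grasp_force: 4.6
```

```bash
python3 -m pendant '[0.4,0,0,0,0,0,-1,0.8,0,0,0,0,0,-1,1.2,0,0,0,0,0,-1,1.6,0,0,0,0,0,-1]'
```

```text
clock: 11.05
tool_pos: [0.4456, -0.0351, 0.0378]
orientation: [3.141, 0.001, 1.601]
wrist_force: [-1.1, -3.7, 9.8]
width: 0.0001
grasp_force: 4.6
```

```bash
python3 -m pendant '[0.4,0,0,0,0,0,-1,0.8,0,0,0,0,0,-1,1.2,0,0,0,0,0,-1]'
```

```text
clock: 11.35
tool_pos: [0.4456, -0.0346, 0.0378]
orientation: [3.14, 0.002, 1.601]
wrist_force: [-1.4, -6.4, 9.1]
width: 0.0001
grasp_force: 4.6
```

Contact: the drag rose from about 1.5 N to 6.4 N, and the 123 mm of travel matches the estimate. I'll check it in numbers, since all 10 picture views are used, and then lift straight up.

```bash
cat > chk.py <<'E'
from h import *
o=observe();im=capture("wrist")[:,:,::-1].copy();C=cam("wrist",o)
print(o["tool_pos"],o["wrist_force"])
h=cv2.cvtColor(im,cv2.COLOR_BGR2HSV);g=cv2.cvtColor(im,cv2.COLOR_BGR2GRAY).astype(int)
m=cv2.inRange(h,(105,120,60),(125,255,255));v,u=np.where(m[:,180:330]);print("blue front row",v.min(),"world y",ray(C,250,v.min(),.042)[1],u.min()+180,u.max()+180)
m=cv2.inRange(h,(0,120,80),(8,255,255))|cv2.inRange(h,(172,120,80),(180,255,255));m[:,:200]=0;m[:,310:]=0;m[210:]=0
n,l,s,c=cv2.connectedComponentsWithStats(m);print("red",[s[i].tolist() for i in range(1,n) if s[i,4]>8])
p=g[40:110,181:184].mean(1);d=np.diff(p);k=np.argmax(d);print("plate front row",40+k,d[k],"y",ray(C,182,40.5+k,.029)[1])
E
python3 chk.py
```

```text
[ 0.4456 -0.0346  0.0378] [-1.3979 -6.3511  9.0972]
blue front row 216 world y -0.014469749295959837 219 284
red [[218, 52, 20, 16, 262], [269, 53, 20, 15, 250]]
plate front row 57 63.0 y 0.06586382619352892
```

```bash
python3 -m pendant '[0,0,-1,0,0,0,-1,0,0,-2,0,0,0,-1,0,0,-3,0,0,0,-1,0,0,-4.5,0,0,0,-1,0,0,-6.5,0,0,0,-1,0,0,-9,0,0,0,-1,0,0,-13,0,0,0,-1,0,0,-13,0,0,0,-1]'; python3 chk.py
```

```text
clock: 12.2
tool_pos: [0.4452, -0.0329, 0.0507]
orientation: [3.141, -0.0, 1.602]
wrist_force: [0.3, 0.2, 0.4]
width: -0.0001
grasp_force: 0.0
[ 0.4452 -0.0329  0.0507] [0.3066 0.1957 0.3973]
blue front row 215 world y -0.017376513471371792 222 283
red [[222, 61, 19, 14, 218], [269, 62, 18, 13, 195]]
plate front row 61 55.66666666666666 y 0.0677069539466646
```

Pad released, and no force remains on the hand. Retreating straight up, then one last numeric check.

```bash
python3 -m pendant '[0,0,-5,0,0,0,-1,0,0,-15,0,0,0,-1,0,0,-35,0,0,0,-1,0,0,-65,0,0,0,-1,0,0,-100,0,0,0,-1,-10,0,-140,0,0,0,-1,-30,0,-180,0,0,0,-1,-50,0,-215,0,0,0,-1,-65,0,-240,0,0,0,-1,-70,0,-250,0,0,0,-1,-70,0,-250,0,0,0,-1,-70,0,-250,0,0,0,-1]'; python3 - <<'E'
from h import *
o=observe();im=capture("wrist")[:,:,::-1].copy();cv2.imwrite("pics/w8.png",im)
print(o["tool_pos"],o["dq"]);C,p=meas(o,im)
g=cv2.cvtColor(im,cv2.COLOR_BGR2GRAY)
c=cv2.HoughCircles(cv2.medianBlur(g,3),cv2.HOUGH_GRADIENT,1,30,param1=100,param2=15,minRadius=14,maxRadius=30)
if c is not None: print([(a[:3],ray(C,a[0],a[1],.045)) for a in c[0] if 225<a[0]<280])
S=capture("scene")[:,:,::-1];Cs=cam("scene");hs=cv2.cvtColor(S,cv2.COLOR_BGR2HSV);ms=cv2.inRange(hs,(105,120,60),(125,255,255));ms[:205]=0;ms[290:]=0;ms[:,:230]=0;ms[:,305:]=0
q=cv2.moments(ms,True);print("scene pad",q["m00"],q["m00"]>0 and ray(Cs,q["m10"]/q["m00"],q["m01"]/q["m00"],.042))
E
```

```text
clock: 13.45
tool_pos: [0.4466, -0.1023, 0.2992]
orientation: [-3.14, 0.0, 1.602]
wrist_force: [0.2, 1.0, -0.3]
width: -0.0002
grasp_force: 0.0
[ 0.4466 -0.1023  0.2992] [-0.0026  0.0105 -0.0045  0.0149 -0.0003  0.0007  0.0032]
pad px [252.4143 118.888 ] [240 105  26  29 741] world [ 0.446  -0.0373  0.042 ]
corners [[ 0.4278 -0.0189]
 [ 0.4633 -0.0178]
 [ 0.4651 -0.0566]
 [ 0.4286 -0.0577]]
red [240  38   9   6  41] lower edge at z .025/.033 [0.4318 0.0629 0.025 ] [0.4321 0.0611 0.033 ]
red [258  38   8   6  42] lower edge at z .025/.033 [0.4561 0.0636 0.025 ] [0.4559 0.0619 0.033 ]
[(array([253.5,  71.5,  27.2], dtype=float32), array([0.4455, 0.0249, 0.045 ])), (array([237.5,  34.5,  22.7], dtype=float32), array([0.423 , 0.0688, 0.045 ])), (array([246.5, 118.5,  16.8], dtype=float32), array([ 0.4376, -0.0369,  0.045 ])), (array([273.5,  28.5,  14.6], dtype=float32), array([0.4698, 0.0772, 0.045 ]))]
scene pad 116.0 [ 0.4404 -0.0414  0.042 ]
```

The pad centre is 100.5 mm from the stop's face, so the slider is against the stop. Dish and pad are in place, and the robot is clear.

```bash
python3 -c "from plant import *;print(finish_job())"
```

```text
the job is handed in; nothing more can be done
None
```

The slider is up against the red stop after about 123 mm of travel, pushed on gently with about 6 N at the wrist; the pad is released, the hand is clear, and the job was handed in at about 13.5 s, with no verdict returned.

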